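Seat the rocking port cover on the shrimp tank

ROBOT

A 7-joint arm with a two-finger parallel gripper is mounted at the origin on the work surface. World frame = base frame: x ahead of the robot, y to its left, z up, the work surface at z = 0. Lengths are in m, angles in rad, forces in N, time in s.
With the tool pointing down it reaches from about 0.4 to 0.9 m from the base axis. Payload 5.5 kg.
Tool frame: the origin (TCP) lies at the very end of the fingers, on their centre line; the grasp point (between the pads) lies 19 mm behind it; x points along the fingers, z is the direction in which the jaws open and shut, and the axes are right-handed (so a half turn about x gives the same grasp; the last joint's range is limited). The gripper opens to 85 mm and grips with 20 to 120 N. Pads are 22 mm wide; open, the fingers measure 114 mm over their backs; the gripper's body (76 mm by 85 mm) begins 54 mm behind the grasp point. The pads swing forward as they close: fully open they stand 13 mm farther back than shut.
Start: joints at [-0.956, 0.501, -0.427, 1.55, 0.221, 1.138, -0.21], TCP at [0.224, 0.61, 0.231] pointing down, gripper open.
Joint ranges: [-2.88, 2.88], [-0.31, 2.03], [-1.54, 1.56], [0.2, 2.42], [-1.41, 4.55], [0.19, 2.02], [-2.57, 2.57]. Speed limits (rad/s): [2.57, 2.57, 3.14, 3.14, 3.14, 3.14, 3.14].

INTERFACE

Orientations are given as a unit quaternion [x, y, z, w].
In Python, from rig import bot gives the robot as it stands. The module is installed in compiled form; this text tells all that it offers.
- The arm moves only by the shell command python3 -m pendant 'ROWS' [FORCE]. ROWS is JSON, a list that holds one entry, the list of rows, each a list of 7 numbers: the shift along the tool's x, y, z in m, then the turn, a rotation vector about the tool's x, y, z in rad, then the closure, from 0 (fully open) to 1 (shut). A call has 1 to 8 rows; each row is the pose to reach, as a shift and turn from the pose commanded when the call began, along the tool's axes at that moment; what a row does not reach only later rows make up. A row lasts 1/8 s, in which the tool goes at most 62.5 mm and 10.7 degrees, less where a joint would pass 70% of its speed; a pose out of reach is approached as far as the arm can. A call with a gripper value outside its range is refused whole. The fingers move at their own pace and stop on an object; FORCE is the grip in N (left out, the last holds). Time passes only in rows, so rows that repeat a pose let the fingers close. It gives the time, the measured TCP pose, the force and the opening at its end, in the units of the state.
- bot.state(): the state, without advancing time (a new reading comes with each control period).
- bot.grab_frame(name): name is "side" or "top" or "wrist"; returns a dict with "image" (384x512x3 uint8, red, green, blue), "fx", "fy", "cx", "cy" (pixels), "extrinsics" (4x4, takes a point from world to camera coordinates). Camera axes: x right, y down, z forward; pixel columns grow to the right and rows downward; lengths in m; the calibration is good to about 2 mm. A picture is of the moment at which its call begins. There is no depth.
- bot.finish_job(): hands the job in, once; it reports no verdict.
The state is a dict: "clock": time; "joint_pos": joint angles; "qd": joint speeds; "tau": joint torques, N m; "tcp_pos": TCP position; "tool_rot": TCP orientation; "ft_force": force on the tool from outside, world axes, zero at the start; "ft_torque": the same for the moment, N m; "gripper_width": opening from 0.0 (shut) to 1.0 (fully open).
Only numpy, scipy, OpenCV 4.12 (cv2) and the standard library are available. Lean on these libraries where they do the work, as an engineer would, in place of code of your own. Each camera call takes 0.05 s, during which the arm holds its last target.

TASK

One of the four blue round covers on the long acrylic tank is not down on its seal and rocks when you press near its edge; the other three sit firm. Press the covers with closed fingertips to find the rocking one, then push it in its middle fully down onto its seal and finish while still holding it down there, as it springs back up if released. Do not grip anything, and leave the scoop, the terracotta tube and the glass cup where they are.

Things in the scene. Friction and masses are not known exactly. Their poses are not given: they have to be found in the camera images.
- tank: Long clear acrylic tank, fixed, 220 x 420 x 150 mm (x, y, z), on a dark plinth 2 to 30 mm high. Origin: centre of the tank's underside (the plinth's top); lid's upper face 150 mm above it. A row of four identical blue covers runs along its y axis, 45 mm to the -x side of its middle line; the tube and the scoop lie on the other half of the lid. Silver spring clip fixed on the -y end rim, 15 mm above the lid.
- port_1 (a point): Where round cover 1 of 4 sits: the point on the tank lid's upper face right below the cover's centre. The lid is level; x and y axes are the tank's own (y along the row of covers, 96 mm apart; x across it, away from the robot), z up. The cover is a flat blue disc cap, 68 mm across, its flat top 21 to 26 mm above this point (differs from cover to cover with its seal; the height does not tell which one is loose).
- port_2 (a point): Where round cover 2 of 4 sits: the point on the tank lid's upper face right below the cover's centre. The lid is level; x and y axes are the tank's own (y along the row of covers, 96 mm apart; x across it, away from the robot), z up. The cover is a flat blue disc cap, 68 mm across, its flat top 21 to 26 mm above this point (differs from cover to cover with its seal; the height does not tell which one is loose).
- port_3 (a point): Where round cover 3 of 4 sits: the point on the tank lid's upper face right below the cover's centre. The lid is level; x and y axes are the tank's own (y along the row of covers, 96 mm apart; x across it, away from the robot), z up. The cover is a flat blue disc cap, 68 mm across, its flat top 21 to 26 mm above this point (differs from cover to cover with its seal; the height does not tell which one is loose).
- port_4 (a point): Where round cover 4 of 4 sits: the point on the tank lid's upper face right below the cover's centre. The lid is level; x and y axes are the tank's own (y along the row of covers, 96 mm apart; x across it, away from the robot), z up. The cover is a flat blue disc cap, 68 mm across, its flat top 21 to 26 mm above this point (differs from cover to cover with its seal; the height does not tell which one is loose).
- cover_press (a joint): How far the loose cover (whichever it is) is pushed down at its centre, m: 0 up on its springy seal, 0.005 seated. Pressed in the middle it starts to sink at 3.5 N, is home at 7 N, and springs back if released. Pressed 25 mm off-centre it tips, 1 mm of dip per 1.3 N, until that edge touches the seat after 4 to 5 mm; more force there leaves it crooked, not fully seated. Firm covers do not give.
- tube: Loose terracotta shrimp tube lying on the tank lid, 85 mm long (its x axis), 40 mm wide and high. Origin: centre of its underside. Leave alone.
- scoop: Loose white plastic scoop on the tank lid, 132 mm long along its x axis (bowl at +x, 20 mm high, 36 mm wide). Origin: on its underside, near the joint of bowl and handle. Leave alone.
- cup: Loose clear glass cup standing on the shelf beside the tank, 64 mm across, 80 mm high. Origin: centre of its underside. Leave alone.

How it is judged:
At the end, for the whole second after the job is handed in: The loose cover is held down by the fingers, its centre at least 4 mm of its 5 mm down (which also leaves it level to about 2 degrees), the fingers pressing with more than 3 N; tube, scoop and cup within 20 mm of where they stood (value of joint cover_press above 0.004 m and contact force between the fingers and anything else above 3 N and distance of each of tube, scoop, cup from where it was at the start of the episode below 0.02 m); the arm keeps its last pose, push and grip.
It fails at once if the tube is shoved or carried away (more than 20 mm) (distance of tube from where it was at the start of the episode above 0.02 m).
It fails at once if the scoop is shoved or carried away (more than 20 mm) (distance of scoop from where it was at the start of the episode above 0.02 m).
It fails at once if the cup is shoved or carried away (more than 20 mm) (distance of cup from where it was at the start of the episode above 0.02 m).
It also fails if it takes over 45 s, if anything falls off the work surface, if the arm or the gripper's body presses on something with over 40 N, if the wrist force passes 120 N, or if a joint passes its speed limit or range.

## Working session

There is one attempt and no reset: what is moved stays moved. The work goes in short steps, Python scripts to look and compute and a shell command to move; the robot and the scene stay as the last step left them, time stands still between calls to the robot, and variables do not carry over. Pictures are saved under pics/ and viewed, and the job is handed in when it is done.

```bash
mkdir -p pics
python3 - <<'E'
from rig import bot
import cv2,numpy as np
s=bot.state()
print({k:np.round(v,4).tolist() for k,v in s.items()})
for n in ["side","top","wrist"]:
    f=bot.grab_frame(n); cv2.imwrite(f"pics/{n}0.png",f["image"][:,:,::-1])
    print(n,f["fx"],f["fy"],f["cx"],f["cy"]);print(np.round(f["extrinsics"],4).tolist())
    np.savez(f"{n}0.npz",**f)
E
```

```text
{'clock': 0.0, 'joint_pos': [-0.9558, 0.5019, -0.4268, 1.5515, 0.2208, 1.1383, -0.2103], 'qd': [0.0003, -0.0017, 0.0014, 0.0001, 0.0017, 0.0007, 0.0004], 'tau': [0.0013, -56.9547, -5.8156, -28.0928, 0.0105, 0.0124, -0.0], 'tcp_pos': [0.2238, 0.6095, 0.2302], 'tool_rot': [-0.4052, 0.5804, 0.4044, 0.5792], 'ft_force': [-0.3937, 0.5143, -0.8533], 'ft_torque': [-0.0326, 0.0194, -0.029], 'gripper_width': 1.0008}
side 410.3886722500742 410.3886722500742 254.94136141142968 190.43668907707467
[[0.8197, -0.5728, 0.0067, -0.5492], [-0.3844, -0.5587, -0.7349, 0.2831], [0.4246, 0.5998, -0.6782, 1.1239], [0.0, 0.0, 0.0, 1.0]]
top 389.21936182222754 389.21936182222754 254.9362809605611 192.94221717962205
[[-0.0302, -0.9995, 0.0066, -0.0831], [-0.9952, 0.0294, -0.0935, 0.5986], [0.0932, -0.0094, -0.9956, 1.0041], [0.0, 0.0, 0.0, 1.0]]
wrist 277.08921039473626 277.08921039473626 254.42742772154114 188.58668211120653
[[0.3438, 0.9391, -0.0008, -0.6498], [0.9005, -0.3294, 0.284, -0.0382], [0.2664, -0.0984, -0.9588, 0.3792], [0.0, 0.0, 0.0, 1.0]]
```

View pics/side0.png

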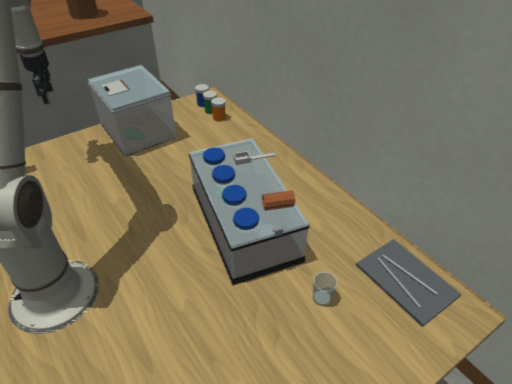

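View pics/top0.png

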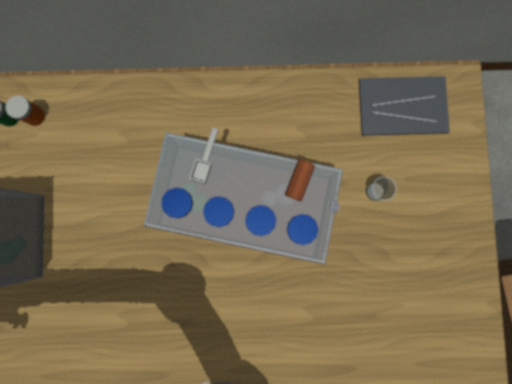

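View pics/wrist0.png

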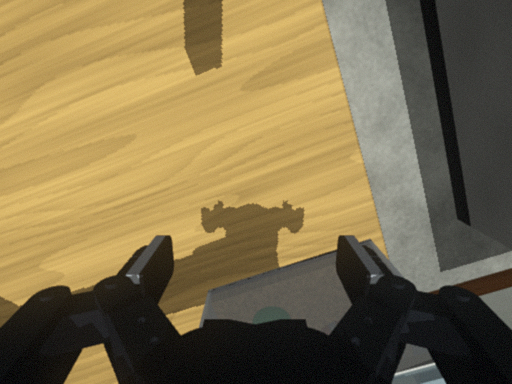

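The side view shows the four blue covers from (214,156) to (246,218), with the tube at (279,200), the scoop at (250,157) and the cup at (323,288). In the top view the covers run from (177,203) to (302,229).

```bash
cat > h.py <<'E'
import numpy as np,cv2
from scipy.spatial.transform import Rotation as R
def K(f): return np.array([[f["fx"],0,f["cx"]],[0,f["fy"],f["cy"]],[0,0,1.]])
def ray(f,p):
    E=np.array(f["extrinsics"]);d=E[:3,:3].T@np.linalg.inv(K(f))@[p[0],p[1],1];return -E[:3,:3].T@E[:3,3],d
def onz(f,p,z):
    o,d=ray(f,p);return o+d*(z-o[2])/d[2]
def tri(fa,pa,fb,pb):
    P=[K(f)@np.array(f["extrinsics"])[:3] for f in (fa,fb)]
    X=cv2.triangulatePoints(P[0],P[1],np.array(pa,float),np.array(pb,float));return (X[:3]/X[3]).ravel()
def blue(img):
    h=cv2.cvtColor(img,cv2.COLOR_RGB2HSV)
    m=cv2.inRange(h,(105,170,60),(130,255,255))
    c,_=cv2.findContours(m,cv2.RETR_EXTERNAL,cv2.CHAIN_APPROX_NONE)
    return [cv2.fitEllipse(x) for x in c if cv2.contourArea(x)>100]
E
python3 - <<'E'
from h import *
t=np.load("top0.npz");s=np.load("side0.npz")
a=sorted(blue(t["image"]),key=lambda e:-e[0][0]);b=sorted(blue(s["image"]),key=lambda e:-e[0][1])
print(len(a),len(b))
for x in a:print('t',np.round(x[0],1),np.round(x[1],1),onz(t,x[0],.204).round(4))
for x in b:print('s',np.round(x[0],1),np.round(x[1],1),onz(s,x[0],.204).round(4))
P=[]
if len(a)==len(b):
  for x,y in zip(a,b): P.append(tri(t,x[0],s,y[0]));print(P[-1].round(4))
for n,p in dict(cupTop=(389,184),tubeA=(305,162),tubeB=(295,197),scoop1=(214,130),scoop0=(200,172)).items(): print(n,onz(t,p,.2).round(3))
E
```

```text
4 4
t [302.2 228.9] [26.2 26.9] [ 0.4975 -0.2     0.204 ]
t [260.4 219.9] [25.9 26.2] [ 0.5199 -0.1093  0.204 ]
t [218.2 211.1] [26.3 26.7] [ 0.5419 -0.0178  0.204 ]
t [176.5 202.5] [26.7 27.5] [0.5634 0.0732 0.204 ]
s [245.7 217.9] [19.5 23.5] [ 0.4842 -0.2218  0.204 ]
s [233.7 194.1] [17.6 22. ] [ 0.5073 -0.1288  0.204 ]
s [223.1 173.5] [15.8 21. ] [ 0.5293 -0.0383  0.204 ]
s [213.5 155.4] [14.5 19.7] [0.55   0.0507 0.204 ]
[ 0.4971 -0.2029  0.1799]
[ 0.5198 -0.1094  0.1824]
[ 0.5426 -0.0156  0.1818]
[0.5649 0.078  0.18  ]
cupTop [ 0.591 -0.397  0.2  ]
tubeA [ 0.646 -0.213  0.2  ]
tubeB [ 0.568 -0.187  0.2  ]
scoop1 [ 0.724 -0.012  0.2  ]
scoop0 [0.63  0.021 0.2  ]
```

```bash
cat >> h.py <<'E'
P={1:[.4971,-.2029],2:[.5198,-.1094],3:[.5426,-.0156],4:[.5649,.078]}
u=np.array([.0226,.0936]);u/=np.linalg.norm(u);ux=np.array([u[1],-u[0]])
def rel(s,tgt):
    r=R.from_quat(s["tool_rot"]);return (r.inv().apply(np.array(tgt)-s["tcp_pos"])*1000).round(1)
E
python3 - <<'E'
from h import *
from rig import bot
s=bot.state();print(R.from_quat(s["tool_rot"]).as_matrix().round(3))
t=np.append(np.array(P[4])-.024*ux,.30);print(t)
print(rel(s,[.2238,.6095,.34]),rel(s,[t[0],t[1],.34]),rel(s,t))
f=np.load("side0.npz");print(onz(f,(90,80),.18),onz(f,(172,98),.18),onz(f,(128,150),0))
E
```

```text
[[-0.001 -0.939  0.345]
 [-0.001  0.345  0.939]
 [-1.     0.    -0.001]]
[0.54157042 0.083633   0.3       ]
[-109.5   -0.    -0.3] [-109.  -479.5 -384.5] [ -69.  -479.5 -384.5]
[0.40817953 0.78054093 0.18      ] [0.61548234 0.46907079 0.18      ] [4.16567529e-01 5.02589562e-01 1.11022302e-16]
```

```bash
python3 -m pendant '[[[-0.055,0,0,0,0,0,1],[-0.11,0,0,0,0,0,1],[-0.11,-0.04,-0.032,0,0,0,1],[-0.11,-0.08,-0.064,0,0,0,1],[-0.11,-0.12,-0.096,0,0,0,1],[-0.11,-0.16,-0.128,0,0,0,1],[-0.11,-0.20,-0.16,0,0,0,1],[-0.11,-0.24,-0.192,0,0,0,1]]]' 20
python3 - <<'E'
from h import *
from rig import bot
s=bot.state();t=np.append(np.array(P[4])-.024*ux,.25);print(rel(s,t),np.round(s["joint_pos"],2))
E
```

```text
clock: 1.15
tcp_pos: [0.3837, 0.3456, 0.3412]
tool_rot: [-0.405, 0.58, 0.405, 0.58]
ft_force: [1.3, 0.3, -0.1]
gripper_width: 0.001
[  91.2 -238.5 -191.5] [-0.5   0.15 -0.32  1.74  0.05  1.26  0.39]
```

```bash
python3 -m pendant '[[[0,-0.04,-0.032,0,0,0,1],[0,-0.08,-0.064,0,0,0,1],[0,-0.12,-0.096,0,0,0,1],[0,-0.16,-0.128,0,0,0,1],[0,-0.20,-0.16,0,0,0,1],[0.03,-0.24,-0.192,0,0,0,1],[0.08,-0.24,-0.192,0,0,0,1],[0.11,-0.24,-0.192,0,0,0,1]]]'
python3 - <<'E'
from h import *
from rig import bot
s=bot.state();t=np.append(np.array(P[4])-.024*ux,.2);print(rel(s,t),np.round(s["joint_pos"],2))
for n in ["side","top","wrist"]:
    f=bot.grab_frame(n); cv2.imwrite(f"pics/{n}1.png",f["image"][:,:,::-1])
    np.savez(f"{n}1.npz",**f)
E
```

```text
clock: 2.15
tcp_pos: [0.541, 0.0831, 0.2285]
tool_rot: [-0.404, 0.581, 0.405, 0.579]
ft_force: [0.2, 0.2, -0.7]
gripper_width: 0.001
[28.5 -0.4  0.8] [-0.13  0.29 -0.09  1.82  0.03  1.03  0.99]
```

View pics/side1.png

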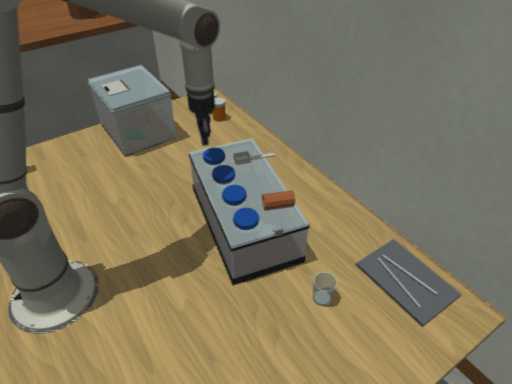

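View pics/wrist1.png

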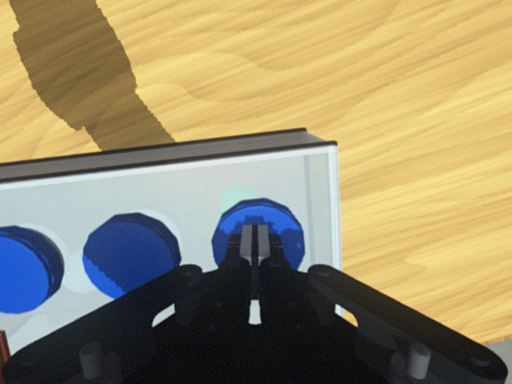

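The side view has the closed fingertips at (205,143), over cover 4. The wrist view has them over that cover's near part, around (255,240). I'll go down.

```bash
python3 -m pendant '[[[0.02,0,0,0,0,0,1],[0.036,0,0,0,0,0,1],[0.038,0,0,0,0,0,1],[0.038,0,0,0,0,0,1]]]'; python3 -m pendant '[[[0.002,0,0,0,0,0,1],[0.004,0,0,0,0,0,1],[0.004,0,0,0,0,0,1]]]'; python3 -m pendant '[[[0.001,0,0,0,0,0,1],[0.002,0,0,0,0,0,1],[0.002,0,0,0,0,0,1]]]'
```

```text
clock: 2.8
tcp_pos: [0.5427, 0.0845, 0.194]
tool_rot: [-0.405, 0.579, 0.405, 0.58]
ft_force: [0.9, 0.2, -0.1]
gripper_width: 0.003
clock: 3.18
tcp_pos: [0.5423, 0.0843, 0.1894]
tool_rot: [-0.405, 0.58, 0.405, 0.58]
ft_force: [0.2, 0.4, 0.8]
gripper_width: 0.002
clock: 3.55
tcp_pos: [0.5423, 0.0844, 0.1892]
tool_rot: [-0.405, 0.58, 0.405, 0.58]
ft_force: [-4.9, -0.8, 12.1]
gripper_width: -0.0
```

Cover 4 takes 12 N without sinking, so it is firm. Next is cover 3.

```bash
python3 -m pendant '[[[-0.017,0,0,0,0,0,1],[-0.017,-0.0055,-0.048,0,0,0,1],[-0.017,-0.011,-0.0955,0,0,0,1],[-0.006,-0.011,-0.0955,0,0,0,1],[-0.006,-0.011,-0.0955,0,0,0,1]]]'; for i in 1 2 ; do :; done; python3 -m pendant '[[[0.002,0,0,0,0,0,1],[0.004,0,0,0,0,0,1],[0.004,0,0,0,0,0,1]]]'; python3 -m pendant '[[[0.001,0,0,0,0,0,1],[0.002,0,0,0,0,0,1],[0.002,0,0,0,0,0,1]]]'
```

```text
clock: 4.18
tcp_pos: [0.5194, -0.0086, 0.193]
tool_rot: [-0.404, 0.58, 0.405, 0.58]
ft_force: [-0.4, 1.0, -0.5]
gripper_width: 0.0
clock: 4.55
tcp_pos: [0.5199, -0.0076, 0.1895]
tool_rot: [-0.405, 0.579, 0.406, 0.58]
ft_force: [-1.6, 1.7, 2.9]
gripper_width: 0.001
clock: 4.92
tcp_pos: [0.52, -0.0086, 0.1875]
tool_rot: [-0.405, 0.579, 0.405, 0.58]
ft_force: [-0.7, 3.8, 4.0]
gripper_width: 0.004
```

```bash
python3 -m pendant '[[[0.001,0,0,0,0,0,1],[0.0015,0,0,0,0,0,1],[0.0015,0,0,0,0,0,1]]]'
python3 - <<'E'
from h import *
from rig import bot
f=bot.grab_frame("wrist"); cv2.imwrite("pics/w2.png",f["image"][:,:,::-1])
E
```

```text
clock: 5.3
tcp_pos: [0.5201, -0.0087, 0.1862]
tool_rot: [-0.405, 0.579, 0.405, 0.58]
ft_force: [-1.5, 3.9, 6.4]
gripper_width: 0.001
```

View pics/w2.png

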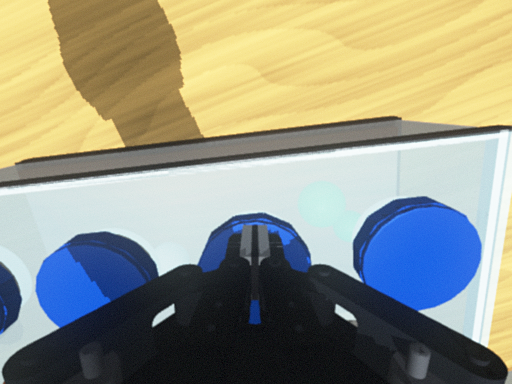

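Cover 3, with the tips at (255,240) on its near side, gave about 4 mm at 3 to 6 N, so it is the rocking one. I'll lift off and refine its centre.

```bash
python3 -m pendant '[[[-0.02,0,0,0,0,0,1],[-0.02,-0.0235,0.0013,0,0,0,1],[-0.02,-0.0235,0.0013,0,0,0,1],[-0.02,-0.0235,0.0013,0,0,0,1]]]'
python3 - <<'E'
from h import *
from rig import bot
t=np.load("top0.npz");s=np.load("side0.npz")
for f in (t,s):
  for e in sorted(blue(f["image"]),key=lambda e:e[0][0]): print(onz(f,e[0],.186).round(4),onz(f,e[0],.182).round(4))
f=bot.grab_frame("wrist"); cv2.imwrite("pics/w3.png",f["image"][:,:,::-1]); np.savez("w3.npz",**f)
for e in blue(f["image"]): print('w',np.round(e[0]),np.round(e[1]),onz(f,e[0],.186).round(4))
E
```

```text
clock: 5.85
tcp_pos: [0.541, -0.0167, 0.2048]
tool_rot: [-0.404, 0.581, 0.405, 0.579]
ft_force: [-0.2, 0.1, -0.3]
gripper_width: 0.001
[0.5648 0.0767 0.186 ] [0.5651 0.0774 0.182 ]
[ 0.5427 -0.0162  0.186 ] [ 0.5429 -0.0159  0.182 ]
[ 0.5203 -0.1096  0.186 ] [ 0.5204 -0.1097  0.182 ]
[ 0.4975 -0.2023  0.186 ] [ 0.4974 -0.2028  0.182 ]
[0.5609 0.0713 0.186 ] [0.5633 0.0759 0.182 ]
[ 0.5398 -0.0198  0.186 ] [ 0.5421 -0.0157  0.182 ]
[ 0.5173 -0.1124  0.186 ] [ 0.5195 -0.1087  0.182 ]
[ 0.4936 -0.2076  0.186 ] [ 0.4957 -0.2044  0.182 ]
w [  9. 264.] [24. 68.] [ 0.512  -0.1792  0.186 ]
w [105. 245.] [ 88. 110.] [ 0.5213 -0.1124  0.186 ]
w [257. 221.] [ 90. 102.] [ 0.5397 -0.0138  0.186 ]
w [410. 209.] [ 98. 115.] [0.5649 0.0784 0.186 ]
```

View pics/w3.png

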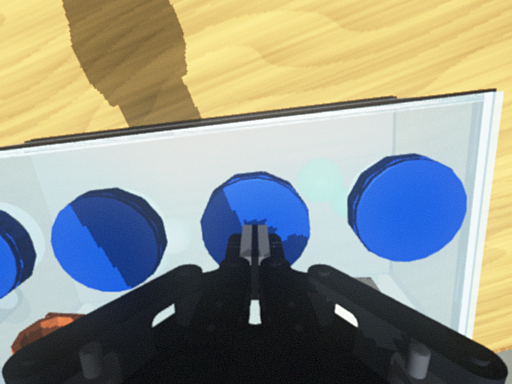

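The wrist view has the tips at about (255,240), over the middle of cover 3 at (255,221). The centre estimates from the views agree on about (0.543, -0.016), so I shift 1.5 mm and press.

```bash
python3 -m pendant '[[[0.006,-0.0014,0.0006,0,0,0,1],[0.012,-0.0014,0.0006,0,0,0,1],[0.014,-0.0014,0.0006,0,0,0,1],[0.014,-0.0014,0.0006,0,0,0,1]]]'; python3 -m pendant '[[[0.001,0,0,0,0,0,1],[0.002,0,0,0,0,0,1],[0.002,0,0,0,0,0,1]]]';python3 -m pendant '[[[0.001,0,0,0,0,0,1],[0.002,0,0,0,0,0,1],[0.002,0,0,0,0,0,1]]]';python3 -m pendant '[[[0.001,0,0,0,0,0,1],[0.002,0,0,0,0,0,1],[0.002,0,0,0,0,0,1]]]'
```

```text
clock: 6.4
tcp_pos: [0.5435, -0.0159, 0.1915]
tool_rot: [-0.405, 0.58, 0.405, 0.58]
ft_force: [-0.6, -0.3, -0.7]
gripper_width: 0.001
clock: 6.78
tcp_pos: [0.5439, -0.0158, 0.1902]
tool_rot: [-0.405, 0.58, 0.405, 0.58]
ft_force: [-1.2, -0.1, 2.8]
gripper_width: -0.002
clock: 7.15
tcp_pos: [0.5439, -0.0159, 0.188]
tool_rot: [-0.405, 0.58, 0.405, 0.58]
ft_force: [-1.3, 0.0, 5.2]
gripper_width: -0.004
clock: 7.52
tcp_pos: [0.5439, -0.0159, 0.1861]
tool_rot: [-0.405, 0.58, 0.405, 0.58]
ft_force: [-1.8, -0.2, 6.7]
gripper_width: -0.002
```

```bash
python3 -m pendant '[[[0.001,0,0,0,0,0,1],[0.0015,0,0,0,0,0,1],[0.0015,0,0,0,0,0,1]]]';python3 -m pendant '[[[0.001,0,0,0,0,0,1],[0.001,0,0,0,0,0,1],[0.001,0,0,0,0,0,1]]]'
```

```text
clock: 7.9
tcp_pos: [0.5439, -0.0159, 0.1856]
tool_rot: [-0.405, 0.58, 0.405, 0.58]
ft_force: [-4.3, 0.4, 12.8]
gripper_width: -0.002
clock: 8.28
tcp_pos: [0.544, -0.0159, 0.1855]
tool_rot: [-0.405, 0.579, 0.405, 0.58]
ft_force: [-7.0, 0.9, 19.6]
gripper_width: -0.001
```

It stalled at z = 0.1855 after about 5 mm of travel, with the force now climbing steeply, so it is on its seal. I'll check that the hold is steady and look at the scene.

```bash
python3 -m pendant '[[[0,0,0,0,0,0,1],[0,0,0,0,0,0,1],[0,0,0,0,0,0,1],[0,0,0,0,0,0,1]]]'
python3 - <<'E'
from h import *
from rig import bot
f=bot.grab_frame("wrist");g=bot.grab_frame("top");g2=bot.grab_frame("side")
cv2.imwrite("pics/end.png",np.vstack([f["image"][::1],])[:,:,::-1])
cv2.imwrite("pics/end2.png",cv2.resize(np.hstack([g["image"],g2["image"]])[:,:,::-1],(800,300)))
E
```

```text
clock: 8.78
tcp_pos: [0.544, -0.0159, 0.1855]
tool_rot: [-0.405, 0.579, 0.405, 0.58]
ft_force: [-7.0, 0.1, 19.2]
gripper_width: 0.001
```

View pics/end.png

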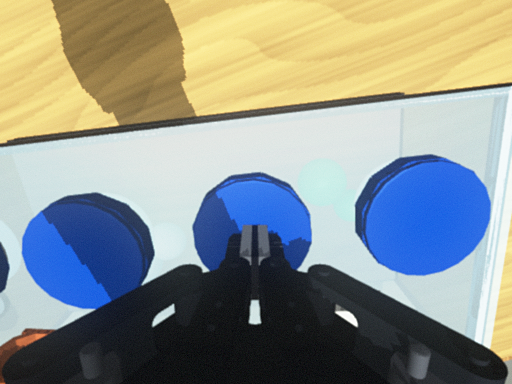

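View pics/end2.png

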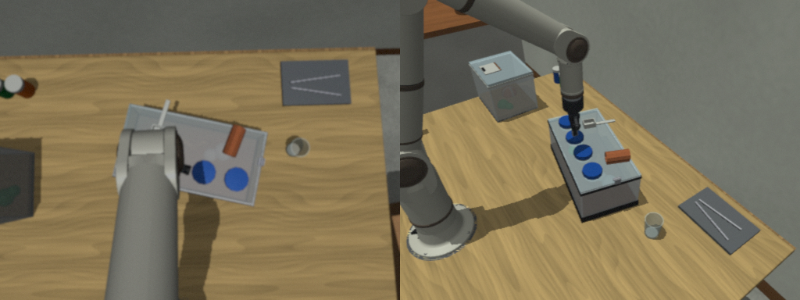

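The wrist view shows the tips at (255,245), in the middle of cover 3. The side and top views show the tube, scoop and cup where they were. The force holds at 19 N, so I'm handing in.

```bash
python3 -c "
from rig import bot
bot.finish_job();print(bot.state()['ft_force'])"
```

```text
the job is handed in; nothing more can be done
the job is handed in; nothing more can be done
```

The loose cover is cover 3, counted from the -y (clip) end. I pushed it down in its middle and handed the job in at about 9 s with the closed fingertips still holding it there.

- **Finding it:** I pressed covers 4 and 3 about 24 mm off-centre. Cover 4 did not give at 12 N. Cover 3 dipped about 4 mm at 3–6 N.
- **Seating it:** Pressed in the middle, cover 3 started to sink at about 3 N and travelled about 5 mm. It then stopped at z = 0.1855 m, and the vertical force climbed from 7 to 19 N without it sinking further. The push held steady at about 19 N for the last half second.
- **Other objects:** The last pictures showed the tube, scoop and cup where they had been. I judged this by eye and did not measure it.
- **Not checked:** I did not press covers 1 and 2, because cover 3 behaved just as the loose one was described. A sideways force of about 7 N also remained at the fingertips during the hold, with no visible slipping.

No check failed. My last force reading, taken after handing in, was refused, so there is no reading from the final second.

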